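Feel out the coffee machine's valve springs

TASK

Working from the left end of the rack to the right, press each valve's green cap down about 5 mm (never beyond 7 mm), hold it there for a moment and feel how hard it pushes back. Then fit the firmest valve fully home and upright in the empty socket of the aluminium block, put the weakest in the red scrap tub, and leave the one of in-between strength seated in the rack. Leave the crockery and other things on the counter where they are.

Things in the scene. Friction and masses are not known exactly. Their poses are not given: they have to be found in the camera images.
- rack: blue plastic rack, fixed, 85 mm (x) by 220 mm (y) by 30 mm high, with three through holes 34 mm wide in a row along its y, 68 mm apart, with the valves standing in them, flange on the rack's top. Origin at the centre of its underside. Its +y end is the left end as the robot sees it
- place_left (a point): centre of the valve standing in the left hole (robot's left) at the start: half-way up its black sleeve, 25 mm above the rack's top. The point is fixed to the rack and stays there when the valve is taken. The three valves' own poses are not measured, and which hole holds the firmest, in-between or weakest one is not known: it must be felt
- place_centre (a point): the same for the hole in the middle. The valves look alike, 0.1 kg: black upright sleeve 36 mm across, 42 mm tall; under it a grey flange 46 mm across, 4 mm thick, resting on the rack; under that a tapered steel spigot 30 mm across, 18 mm long; on top a green sprung cap 26 mm across. Sleeve centre is 43 mm above the foot and 25 mm above the flange's underside
- place_right (a point): the same for the right hole. The top of a resting cap is 36 mm above this point, give or take 2 mm, different each time: feel for it. A cap starts to give at 2 N (weak), 3 N (in between) or 5 N (firm); 5 mm down they push back with about 3.5, 7.5 and 14 N. Hard stop at 9 mm; it springs back when released
- tub: red open scrap tub, fixed, 140 by 140 mm outside, 35 mm high, walls 5 mm, floor about 5 mm. Origin at the centre of its underside
- block: aluminium valve block of the coffee machine, fixed, 100 mm (x) by 120 mm (y) by 30 mm high, with one empty socket in the middle of its top and two brass stubs on its far side. Origin at the centre of its underside
- socket (a point): centre of the mouth of the block's socket, at the block's top: a round vertical hole 33 mm wide with a 2 mm chamfer, 30 mm deep; a valve is home when its flange lies on the block's top
- mug_near: white mug, 76 mm across, 85 mm high, not part of the job; origin at the centre of its underside
- mug_far: another such white mug, not part of the job
- jar: amber glass jar with a steel lid, 60 mm across, 100 mm high, not part of the job; origin at the centre of its underside
- screwdriver: screwdriver lying on the counter, not part of the job
- spoon: spoon lying on the counter, not part of the job
- saucer: white saucer, 130 mm across, 18 mm high, not part of the job; origin at the centre of its underside
Not all that is in view belongs to the job. Several things have the shape of the tub; the one meant has the colours described above.

How it is judged:
On the way, in this order (a step that is already met when the one before it is completed fails the run):
1. the cap of the valve in the left hole of the rack is held pressed by more than 3.5 mm for 0.2 s (((value of joint cap_firm above 0.0035 m and horizontal distance between valve_firm_mid and place_left below 0.012 m) or (value of joint cap_weak above 0.0035 m and horizontal distance between valve_weak_mid and place_left below 0.012 m) or (value of joint cap_middle above 0.0035 m and horizontal distance between valve_middle_mid and place_left below 0.012 m))), for 0.2 s.
2. the cap of the valve in the middle hole of the rack is held pressed by more than 3.5 mm for 0.2 s (((value of joint cap_firm above 0.0035 m and horizontal distance between valve_firm_mid and place_centre below 0.012 m) or (value of joint cap_weak above 0.0035 m and horizontal distance between valve_weak_mid and place_centre below 0.012 m) or (value of joint cap_middle above 0.0035 m and horizontal distance between valve_middle_mid and place_centre below 0.012 m))), for 0.2 s.
3. the cap of the valve in the right hole of the rack is held pressed by more than 3.5 mm for 0.2 s (((value of joint cap_firm above 0.0035 m and horizontal distance between valve_firm_mid and place_right below 0.012 m) or (value of joint cap_weak above 0.0035 m and horizontal distance between valve_weak_mid and place_right below 0.012 m) or (value of joint cap_middle above 0.0035 m and horizontal distance between valve_middle_mid and place_right below 0.012 m))), for 0.2 s.
At the end, for the whole second after the job is handed in: Firmest valve in the socket (3 mm off-centre, flange within 3 mm of the top, tilt under 0.08 rad); weakest in the tub, its centre inside the walls and under 60 mm up; in-between valve seated in a rack hole (6 mm off-centre, flange within 3 mm, tilt 0.08); all at rest, caps released (horizontal distance between valve_firm_mid and socket below 0.003 m and z of valve_firm_mid in the frame of socket between 0.022 and 0.028 m and angle between valve_firm_mid's own z axis and vertical below 0.08 rad and ((horizontal distance between valve_middle_mid and place_left below 0.006 m and z of valve_middle_mid in the frame of place_left between -0.003 and 0.003 m and angle between valve_middle_mid's own z axis and vertical below 0.08 rad) or (horizontal distance between valve_middle_mid and place_centre below 0.006 m and z of valve_middle_mid in the frame of place_centre between -0.003 and 0.003 m and angle between valve_middle_mid's own z axis and vertical below 0.08 rad) or (horizontal distance between valve_middle_mid and place_right below 0.006 m and z of valve_middle_mid in the frame of place_right between -0.003 and 0.003 m and angle between valve_middle_mid's own z axis and vertical below 0.08 rad)) and x of valve_weak_mid in the frame of tub between -0.065 and 0.065 m and y of valve_weak_mid in the frame of tub between -0.065 and 0.065 m and z of valve_weak_mid in the frame of tub below 0.06 m and linear speed of each of valve_firm, valve_weak, valve_middle below 0.02 m/s and value of joint each of cap_firm, cap_weak, cap_middle below 0.0015 m); the robot touches nothing.
It fails at once if a cap is pressed more than 7 mm (value of joint any of cap_firm, cap_weak, cap_middle above 0.0071 m).
It fails at once if a mug, the jar, the saucer, the spoon or the screwdriver is moved by more than 20 mm (distance of any of mug_near, mug_far, jar, screwdriver, spoon, saucer from where it was at the start of the episode above 0.02 m).
It also fails if it takes over 67 s, if anything falls off the work surface, if the arm or the gripper's body presses on something with over 40 N, if the wrist force passes 120 N, or if a joint passes its speed limit or range.

ROBOT

A 7-joint arm with a two-finger parallel gripper is mounted at the origin on the work surface. World frame = base frame: x ahead of the robot, y to its left, z up, the work surface at z = 0. Lengths are in m, angles in rad, forces in N, time in s.
With the tool pointing down it reaches from about 0.4 to 0.875 m from the base axis. Payload 19.3 kg.
Tool frame: the origin (TCP) lies midway between the tips of the shut fingers; the grasp point (between the pads) lies 19 mm behind it (bot.pinch_z is the distance from the TCP to the grasp point, in m); z points along the fingers, y is the direction in which the jaws open and shut (so a half turn about z gives the same grasp; the last joint's range is limited). The gripper opens to 85 mm and grips with 20 to 120 N. Pads are 22 mm wide; open, the fingers measure 114 mm over their backs; the gripper's body (76 mm by 85 mm) begins 54 mm behind the grasp point. The pads swing forward as they close: fully open they stand 13 mm farther back than shut.
Start: joints at [-1.18, 0.521, -0.036, 1.599, 0.021, 1.021, -0.113], TCP at [0.278, 0.56, 0.231] pointing down, gripper open.
Joint ranges: [-2.91, 2.91], [-0.3, 2.13], [-1.5, 1.42], [0.17, 2.43], [-1.26, 4.41], [0.16, 1.93], [-2.52, 2.52]. Speed limits (rad/s): [1.89, 1.89, 2.39, 2.39, 3.01, 3.01, 3.01].

INTERFACE

Orientations are given as [roll, pitch, yaw] about the fixed x, y, z axes, in that order (R = Rz(yaw) Ry(pitch) Rx(roll)).
In Python, from workcell import bot gives the robot as it stands. The module is installed in compiled form; this text tells all that it offers.
- The arm moves only by the tool move_arm, never from a script. Its argument "moves" is text: rows parted by semicolons, each of 4 numbers parted by spaces: the shift along the tool's x, y, z in mm, then the turn about the tool's z in rad. In form: dx dy dz yaw; .... A call has exactly 10 rows; each row is the pose to reach, as a shift and turn from the pose commanded when the call began, along the tool's axes at that moment; what a row does not reach only later rows make up. A row lasts 1/12 s, in which the tool goes at most 41.7 mm and 7.16 degrees, less where a joint would pass 70% of its speed; a pose out of reach is approached as far as the arm can. A call with a gripper value outside its range is refused whole. "grip" is the opening, from 0 (shut) to 1 (fully open), set as the call begins (left out, the last holds). The fingers move at their own pace and stop on an object; "grip_force" is the grip in N (left out, the last holds). Time passes only in rows, so rows that repeat a pose let the fingers close, or fill a call up. It gives the time, the measured TCP pose, the force and the opening at its end, in the units of the state.
- bot.observe(): the state, without advancing time (a new reading comes with each control period).
- bot.grab_frame(name): name is "scene" or "top"; returns a dict with "frame" (480x640x3 uint8, red, green, blue), "z_map" (480x640 float32, m along the optical axis (not along the pixel's ray), 0 where there is no reading), "K" (3x3 intrinsics, pixels), "dist" ([k1, k2, p1, p2, k3] as OpenCV has them; the pictures are not rectified), "eye" and "attitude" of the camera in the world. Camera axes: x right, y up, looking along -z (the intrinsics and any distortion apply to the point x, -y, -z); pixel columns grow to the right and rows downward; lengths in m; the calibration is good to about 2 mm. A picture is of the moment at which its call begins.
- bot.job_done(): hands the job in, once; it reports no verdict.
Trained networks look in a picture, given as the dict that the camera call returned (one of the last four; its "shot" number tells which), for a name from the list of things; names that differ only in an ending like _2 or _b are one class to them, and where a whole thing is asked for, a point or a joint stands for the part that bears it (a point fixed in the world has none). Each returns a list of dicts, best first, with "conf" (0 to 1); they miss things now and then, are a little off and sometimes report something else, mostly with a low value. They report only what shows in the picture. A call takes as long as a camera call. They do not tell look-alikes from the thing itself.
- bot.search_frame(picture, label): "at" ([column, row] in pixels, amid what is visible of it).
- bot.pinpoint(picture, label): "at" ([column, row] in pixels: a listed point, or the origin of a listed thing).
The state is a dict: "clock": time; "qpos": joint angles; "qd": joint speeds; "joint_efforts": joint torques, N m; "position": TCP position; "tool_rot": TCP orientation; "force": force on the tool from outside, world axes, zero at the start; "moment": the same for the moment, N m; "grip_width": finger opening in m.
Only numpy, scipy, OpenCV 4.12 (cv2) and the standard library are available. Lean on these libraries where they do the work, as an engineer would, in place of code of your own. Each camera call takes 0.05 s, during which the arm holds its last target. There are 200 camera calls.

## Working session

There is one attempt and no reset: what is moved stays moved. The work goes in short steps, Python scripts to look and compute and a tool call to move; the robot and the scene stay as the last step left them, time stands still between calls to the robot, and variables do not carry over. Pictures are saved under pics/ and viewed, about 8 in all and at most 12, crops included, and the job is handed in when it is done.

Besides the shell and the picture viewer there is one more tool, called after "Emit:" as name(argument=value, ...), one argument or row to a line, values as JSON. move_arm: Moves the arm, as the interface text tells. Its arguments: {"type":"object","properties":{"moves":{"type":"string"},"grip":{"type":"number"},"grip_force":{"type":"number"}},"required":["moves"]}

```bash
mkdir -p pics; cat > h.py <<'E'
import numpy as np, cv2
from workcell import bot
from scipy.spatial.transform import Rotation as R
def att(p):
    a=np.array(p["attitude"],float)
    return a if a.shape==(3,3) else (R.from_euler('xyz',a).as_matrix() if a.size==3 else a)
def ray(p,uv):
    n=cv2.undistortPoints(np.array([[uv]],float),p["K"],np.array(p["dist"]))[0,0]
    return att(p)@np.array([n[0],-n[1],-1.0])
def atz(p,uv,z):
    d=ray(p,uv);e=np.array(p["eye"]);return e+d*(z-e[2])/d[2]
def cloud(p):
    h,w=p["z_map"].shape
    u,v=np.meshgrid(np.arange(w),np.arange(h))
    n=cv2.undistortPoints(np.stack([u,v],-1).reshape(-1,1,2).astype(float),p["K"],np.array(p["dist"]))[:,0]
    c=np.c_[n[:,0],-n[:,1],-np.ones(len(n))]*p["z_map"].reshape(-1,1)
    return (c@att(p).T+np.array(p["eye"])).reshape(h,w,3)
E
python3 - <<'E'
from h import *
s=bot.observe();print({k:np.round(v,3).tolist() for k,v in s.items()}, bot.pinch_z)
for c in("top","scene"):
    p=bot.grab_frame(c);print(c,p["eye"],p["attitude"],p["K"].tolist() if hasattr(p["K"],'tolist') else p["K"],p["dist"])
    cv2.imwrite(f"pics/{c}0.png",p["frame"][...,::-1])
    C=cloud(p)
    for n,z in [("place_left",.055),("place_centre",.055),("place_right",.055),("rack",0),("tub",0),("block",0),("socket",.03),("mug_near",0),("mug_far",0),("jar",0),("saucer",0)]:
        for r in bot.pinpoint(p,n)[:2]:
            print(n,round(r["conf"],2),np.round(r["at"]),np.round(atz(p,r["at"],z),4))
E
```

```text
{'clock': 0.0, 'qpos': [-1.18, 0.522, -0.036, 1.6, 0.021, 1.021, -0.113], 'qd': [0.001, -0.0, 0.0, 0.001, -0.0, -0.002, -0.001], 'joint_efforts': [0.001, -92.709, 1.98, -36.993, 0.018, 0.008, 0.0], 'position': [0.278, 0.56, 0.231], 'tool_rot': [-3.14, 0.0, 2.681], 'force': [0.166, -1.083, -0.788], 'moment': [0.037, -0.005, 0.066], 'grip_width': 0.085} 0.0187
top [0.30652228 0.00236409 1.0451931 ] [ 0.16636712 -0.0023311  -1.58407155] [[469.98638273942106, 0.0, 315.21613685447454], [0.0, 469.98638273942106, 242.5844905433567], [0.0, 0.0, 1.0]] [0.01871515 0.         0.         0.         0.        ]
place_left 0.65 [279. 241.] [0.477  0.0752 0.055 ]
place_centre 0.89 [308. 236.] [0.4864 0.012  0.055 ]
place_right 0.86 [345. 238.] [ 0.4827 -0.0669  0.055 ]
rack 0.73 [311. 243.] [0.4814 0.0071 0.    ]
tub 0.76 [438. 203.] [ 0.5706 -0.284   0.    ]
tub 0.68 [448. 375.] [ 0.1892 -0.2842  0.    ]
block 0.93 [197. 228.] [0.5184 0.2653 0.    ]
socket 0.74 [200. 221.] [0.5287 0.251  0.03  ]
socket 0.48 [438. 203.] [ 0.5621 -0.2751  0.03  ]
mug_near 0.71 [271. 150.] [0.7022 0.0982 0.    ]
jar 
[... 280 characters left out ...]
0.03774848  0.          0.          0.          0.        ]
place_left 0.65 [287. 380.] [ 0.7782 -0.22    0.055 ]
place_left 0.63 [334. 227.] [0.4712 0.0638 0.055 ]
place_centre 0.75 [315. 242.] [ 0.4924 -0.0011  0.055 ]
place_right 0.75 [289. 252.] [ 0.4874 -0.0713  0.055 ]
rack 0.76 [313. 250.] [0.4739 0.002  0.    ]
tub 0.83 [178. 218.] [ 0.1933 -0.2771 -0.    ]
tub 0.64 [226. 326.] [ 0.5743 -0.2804  0.    ]
block 0.88 [406. 223.] [0.5134 0.272  0.    ]
socket 0.56 [404. 218.] [0.5147 0.2579 0.03  ]
mug_near 0.97 [393. 305.] [0.7112 0.0923 0.    ]
mug_far 0.61 [339. 330.] [ 0.707  -0.0546  0.    ]
jar 0.6 [465. 295.] [0.7723 0.2622 0.    ]
saucer 0.62 [289. 380.] [ 0.7579 -0.2082  0.    ]
```

View pics/top0.png

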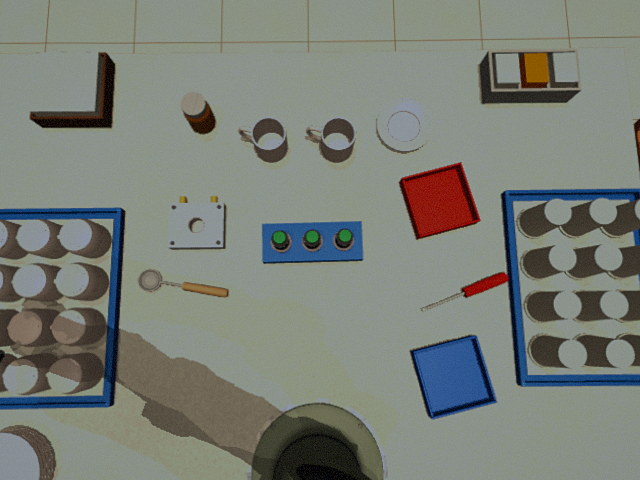

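View pics/scene0.png

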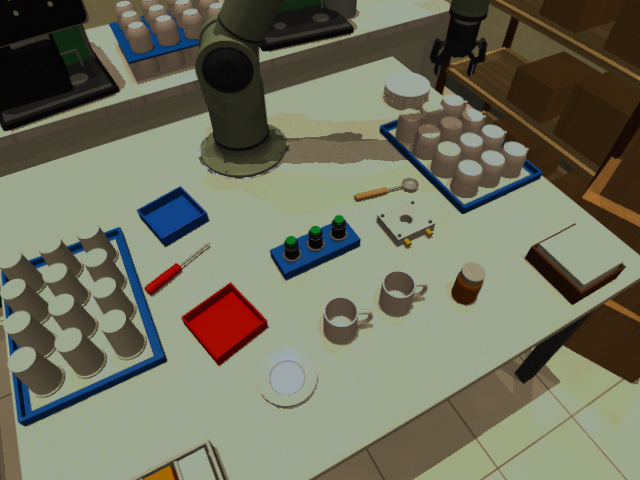

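```bash
python3 - <<'E'
from h import *
for c in("top","scene"):
    p=bot.grab_frame(c);C=cloud(p);I=p["frame"];hsv=cv2.cvtColor(I,cv2.COLOR_RGB2HSV)
    m=((hsv[...,0]>40)&(hsv[...,0]<85)&(hsv[...,1]>100)&(hsv[...,2]>50)).astype(np.uint8)
    n,l,s,ce=cv2.connectedComponentsWithStats(m)
    for i in range(1,n):
        if s[i,4]>40:
            P=C[l==i];print(c,"green",np.round(ce[i]),s[i,4],np.round(np.median(P,0),4),np.round(atz(p,ce[i],.091),4),np.round(np.percentile(P[:,2],[5,95]),3))
    # top-plane fits
    for nm,ctr,zr,sat in(("block",(.52,.26),(.022,.038),None),("rack",(.48,.0),(.022,.038),None),("tubA",(.57,-.28),(.028,.045),None),("tubB",(.19,-.28),(.028,.045),None)):
        d=np.abs(C[...,:2]-np.array(ctr)); k=(d[...,0]<.1)&(d[...,1]<.13)&(C[...,2]>zr[0])&(C[...,2]<zr[1])
        if k.sum()>20:
            r=cv2.minAreaRect((C[k][:,:2]*1000).astype(np.float32));print(c,nm,k.sum(),np.round(r[0],1),np.round(r[1],1),round(r[2],1),"z",np.round(np.median(C[k][:,2]),4),"rgb",np.median(I[k],0))
E
```

```text
top green [345. 235.] 133 [ 0.4812 -0.0634  0.0912] [ 0.4813 -0.0631  0.091 ] [0.078 0.094]
top green [279. 237.] 136 [0.4791 0.0725 0.0922] [0.4795 0.0729 0.091 ] [0.076 0.095]
top green [312. 236.] 133 [0.4805 0.0045 0.09  ] [0.48   0.0049 0.091 ] [0.077 0.094]
top block 2420 [528.9 260.3] [123.3 117.2] 89.9 z 0.0307 rgb [140. 148. 149.]
top rack 3058 [480.7   4.2] [ 86.1 220.2] 0.9 z 0.031 rgb [ 43.  87. 138.]
top tubA 680 [ 571.2 -280.5] [140.7 140.7] 14.1 z 0.0346 rgb [142.  14.   6.]
top tubB 803 [ 190.8 -287. ] [142.  141.5] 13.9 z 0.0345 rgb [ 28.  69. 129.]
scene green [339. 219.] 61 [0.4808 0.0718 0.0924] [0.4793 0.0728 0.091 ] [0.089 0.094]
scene green [315. 230.] 67 [0.4813 0.0051 0.0896] [0.4821 0.0041 0.091 ] [0.086 0.092]
scene green [291. 240.] 73 [ 0.4817 -0.0632  0.0901] [ 0.4824 -0.0633  0.091 ] [0.085 0.093]
scene block 1303 [527.3 258.6] [121.7 125.7] 1.0 z 0.0303 rgb [157. 166. 143.]
scene rack 1681 [480.1   3.7] [ 89.9 221.5] 0.5 z 0.0304 rgb [ 16.  68. 125.]
scene tubA 651 [ 573.1 -280.5] [142.4 141.5] 14.2 z 0.0343 rgb [137.   4.   0.]
scene tubB 453 [ 191.  -288.5] [147.2 141. ] 13.6 z 0.0337 rgb [ 12.  50. 101.]
```

The top view shows the caps at about (279,237), (312,236) and (345,235), the block at (197,225) and the red tub at (440,200). The scene view agrees, with caps at (339,219), (315,230) and (291,240). The blue tub is the decoy. I'll shut the gripper and move above the left cap.

Emit:
move_arm(
  moves="-397 -347 101 1.11;-397 -347 101 1.11;-397 -347 101 1.11;-397 -347 101 1.11;-397 -347 101 1.11;-397 -347 101 1.11;-397 -347 101 1.11;-397 -347 101 1.11;-397 -347 101 1.11;-397 -347 101 1.11",
  grip=0,
  grip_force=40,
)

```text
clock: 2.13
position: [0.4345, 0.1799, 0.1528]
tool_rot: [3.141, -0.0, 1.563]
force: [1.1, 0.1, 0.1]
grip_width: 0.0001
```

```bash
python3 - <<'E'
from h import *
s=bot.observe();print({k:np.round(v,4).tolist() for k,v in s.items()})
for c in("top","scene"):
    p=bot.grab_frame(c);C=cloud(p);I=p["frame"].astype(int)
    d=np.abs(C[...,:2]-np.array((.528,.26))); k=(d[...,0]<.1)&(d[...,1]<.1)&(C[...,2]>.024)&(C[...,2]<.038)&(I.max(-1)-I.min(-1)<40)
    r=cv2.minAreaRect((C[k][:,:2]*1000).astype(np.float32));print(c,k.sum(),np.round(r[0],1),np.round(r[1],1),r[2])
    Z=C[k];x=np.sort(Z[:,0]);y=np.sort(Z[:,1]);print("x",np.percentile(x,[1,99]),"y",np.percentile(y,[1,99]))
    # hole: rim = filled top minus top
    m=k.astype(np.uint8);cn,h=cv2.findContours(m,cv2.RETR_CCOMP,cv2.CHAIN_APPROX_NONE)
    for i,q in enumerate(cn):
        if h[0][i][3]>=0 and cv2.contourArea(q)>60:
            w=np.array([atz(p,a[0],.03)[:2]*1000 for a in q.astype(float)]).astype(np.float32)
            print("hole",cv2.contourArea(q),cv2.fitEllipse(w))
E
```

```text
{'clock': 2.1333, 'qpos': [-0.7331, 0.4092, 0.2742, 2.0831, -0.1742, 0.6698, -0.3508], 'qd': [1.0678, 0.1423, -0.0343, 0.112, -0.0773, -0.2507, 1.2809], 'joint_efforts': [-15.2755, -72.3986, 7.7048, -24.4911, -0.1958, 1.0593, -7.3319], 'position': [0.4345, 0.1799, 0.1528], 'tool_rot': [3.141, -0.0001, 1.5635], 'force': [1.1435, 0.1416, 0.0956], 'moment': [0.0304, -0.0857, 0.0296], 'grip_width': 0.0001}
top 24 [559.2 199.8] [23.7  5.9] 15.40021800994873
x [0.54806721 0.57062239] y [0.19899055 0.20509442]
scene 1255 [519.3 259.3] [122.7 104. ] 89.91715240478516
x [0.47016526 0.57047332] y [0.19887175 0.31852766]
hole 87.5 ((521.87744140625, 257.3597717285156), (31.96360969543457, 34.7744140625), 123.2834243774414)
```

Emit:
move_arm(
  moves="-107 45 35 0;-107 45 35 0;-107 45 35 0;-107 45 35 0;-107 45 35 0;-107 45 35 0;-107 45 35 0;-107 45 35 0;-107 45 35 0;-107 45 35 0",
)

```text
clock: 3.07
position: [0.4791, 0.0753, 0.1181]
tool_rot: [3.141, -0.0, 1.572]
force: [-0.3, -1.0, 0.1]
grip_width: -0.0
```

```bash
python3 -c "
from h import *
s=bot.observe();print({k:np.round(s[k],4).tolist() for k in('clock','position','tool_rot','force')})"
```

```text
{'clock': 3.0667, 'position': [0.4791, 0.0753, 0.1181], 'tool_rot': [3.1413, -0.0002, 1.5721], 'force': [-0.2983, -1.0166, 0.0942]}
```

Emit:
move_arm(
  moves="-2.5 1 12 0;-2.5 1 20 0;-2.5 1 23 0;-2.5 1 25 0;-2.5 1 26 0;-2.5 1 26.5 0;-2.5 1 27 0;-2.5 1 27 0;-2.5 1 27 0;-2.5 1 27 0",
)

```text
clock: 3.9
position: [0.4802, 0.0721, 0.0911]
tool_rot: [3.141, -0.0, 1.571]
force: [-0.8, -0.1, 2.8]
grip_width: -0.0003
```

Emit:
move_arm(
  moves="0 0 0.5 0;0 0 1 0;0 0 1.5 0;0 0 2 0;0 0 2 0;0 0 2 0;0 0 2 0;0 0 2 0;0 0 2 0;0 0 2 0",
)

```text
clock: 4.73
position: [0.4801, 0.0721, 0.0889]
tool_rot: [-3.142, -0.0, 1.571]
force: [-1.0, 0.5, 2.0]
grip_width: -0.0
```

```bash
python3 -c "
from h import *
s=bot.observe();print({k:np.round(s[k],4).tolist() for k in('clock','position','tool_rot','force')})
for i in range(3):
  p=bot.grab_frame('scene');print(np.round(bot.observe()['force'],2))"
```

```text
{'clock': 4.7333, 'position': [0.4801, 0.0721, 0.0889], 'tool_rot': [-3.1416, -0.0, 1.5707], 'force': [-1.0179, 0.4608, 2.0434]}
[-0.4   0.76  3.25]
[-1.73  0.42  2.89]
[-0.95 -0.78  3.42]
```

Emit:
move_arm(
  moves="0 0 0.5 0;0 0 1 0;0 0 1.5 0;0 0 1.8 0;0 0 1.8 0;0 0 1.8 0;0 0 1.8 0;0 0 1.8 0;0 0 1.8 0;0 0 1.8 0",
)

```text
clock: 5.72
position: [0.4801, 0.0721, 0.0871]
tool_rot: [3.142, 0.0, 1.571]
force: [-1.2, 1.6, 3.8]
grip_width: 0.0003
```

```bash
python3 -c "
from h import *
s=bot.observe();print({k:np.round(s[k],4).tolist() for k in('clock','position','tool_rot','force')})
for i in range(4):
  p=bot.grab_frame('scene');print(np.round(bot.observe()['force'],2))"
```

```text
{'clock': 5.7167, 'position': [0.4801, 0.0721, 0.0871], 'tool_rot': [3.1416, 0.0, 1.5708], 'force': [-1.1669, 1.6301, 3.8172]}
[-1.35  0.2   3.28]
[-1.83  0.35  2.4 ]
[-1.1   2.09  3.13]
[-1.68 -0.22  3.22]
```

Emit:
move_arm(
  moves="0 0 0.5 0;0 0 0.5 0;0 0 0.5 0;0 0 0.5 0;0 0 0.5 0;0 0 -12 0;0 0 -20 0;-34 0.5 -20 0;-67.5 1 -15 0;-67.5 1 -12 0",
)

```text
clock: 6.75
position: [0.4811, -0.0013, 0.0995]
tool_rot: [3.14, 0.002, 1.565]
force: [-1.1, -2.2, -0.6]
grip_width: -0.0
```

Emit:
move_arm(
  moves="-67.5 1 0 0;0 0 2 0;0 0 4 0;0 0 6 0;0 0 7 0;0 0 8 0;0 0 8.5 0;0 0 8.5 0;0 0 8.5 0;0 0 8.5 0",
)

```text
clock: 7.58
position: [0.4811, 0.0047, 0.0907]
tool_rot: [3.141, 0.0, 1.571]
force: [-0.4, -0.2, -0.1]
grip_width: -0.0001
```

Emit:
move_arm(
  moves="0 0 0.5 0;0 0 1 0;0 0 1.5 0;0 0 2 0;0 0 2 0;0 0 2 0;0 0 2 0;0 0 2 0;0 0 2 0;0 0 2 0",
)

```text
clock: 8.42
position: [0.4812, 0.0046, 0.0886]
tool_rot: [3.141, -0.0, 1.571]
force: [0.7, 1.6, 4.0]
grip_width: 0.0
```

Emit:
move_arm(
  moves="0 0 0.5 0;0 0 1 0;0 0 1.5 0;0 0 2 0;0 0 2.5 0;0 0 2.5 0;0 0 2.5 0;0 0 2.5 0;0 0 2.5 0;0 0 2.5 0",
)

```text
clock: 9.25
position: [0.4812, 0.0046, 0.0861]
tool_rot: [3.141, -0.0, 1.571]
force: [-0.2, 1.9, 5.4]
grip_width: -0.0002
```

```bash
python3 -c "
from h import *
s=bot.observe();print({k:np.round(s[k],4).tolist() for k in('clock','position','force')})
for i in range(2):
  p=bot.grab_frame('scene');print(np.round(bot.observe()['force'],2))"
```

```text
{'clock': 9.25, 'position': [0.4812, 0.0046, 0.0861], 'force': [-0.2298, 1.8562, 5.4363]}
[0.16 0.9  5.96]
[-0.45  1.48  5.92]
```

Emit:
move_arm(
  moves="0 0 1 0;0 0 1.9 0;0 0 1.9 0;0 0 1.9 0;0 0 1.9 0;0 0 1.9 0;0 0 -12 0;0 0 -20 0;-34 0.2 -20 0;-67.8 0.4 -13 0",
)

```text
clock: 10.18
position: [0.4825, -0.0626, 0.1003]
tool_rot: [3.139, -0.0, 1.575]
force: [1.3, -1.5, -0.1]
grip_width: -0.0002
```

Emit:
move_arm(
  moves="0 0 1 0;0 0 3 0;0 0 5 0;0 0 7 0;0 0 8 0;0 0 9 0;0 0 9.5 0;0 0 9.5 0;0 0 9.5 0;0 0 9.5 0",
)

```text
clock: 11.02
position: [0.4817, -0.0626, 0.0898]
tool_rot: [3.141, -0.0, 1.572]
force: [-1.3, 2.9, 5.9]
grip_width: -0.0002
```

Emit:
move_arm(
  moves="0 0 0.5 0;0 0 1 0;0 0 1.5 0;0 0 2 0;0 0 2.5 0;0 0 3 0;0 0 3 0;0 0 3 0;0 0 3 0;0 0 3 0",
)

```text
clock: 11.85
position: [0.4817, -0.0625, 0.087]
tool_rot: [3.141, -0.0, 1.572]
force: [-2.2, 2.9, 10.3]
grip_width: -0.0
```

Emit:
move_arm(
  moves="0 0 0.5 0;0 0 1 0;0 0 1.5 0;0 0 2 0;0 0 2 0;0 0 2 0;0 0 2 0;0 0 2 0;0 0 2 0;0 0 2 0",
)

```text
clock: 12.68
position: [0.4817, -0.0624, 0.0851]
tool_rot: [3.141, -0.001, 1.572]
force: [-3.7, 3.2, 14.3]
grip_width: 0.0001
```

```bash
python3 -c "
from h import *
s=bot.observe();print({k:np.round(s[k],4).tolist() for k in('clock','position','force','qpos')})"
```

```text
{'clock': 12.6833, 'position': [0.4817, -0.0624, 0.0851], 'force': [-3.6907, 3.2153, 14.298], 'qpos': [-0.1508, 0.5479, 0.2091, 2.0865, -0.2179, 0.527, 0.2184]}
```

Emit:
move_arm(
  moves="0 0 -10 0;0 0 -20 0;0 0 -27 0;0 0 -27 0;0 0 -27 0;0 0 -27 0;0 0 -27 0;0 0 -27 0;0 0 -27 0;0 0 -27 0",
)

```text
clock: 13.52
position: [0.4814, -0.0633, 0.1114]
tool_rot: [-3.141, 0.0, 1.571]
force: [-0.3, -0.1, -0.0]
grip_width: 0.0003
```

Emit:
move_arm(
  moves="-0.5 0 0 0;-0.5 0 0 0;-0.5 0 0 0;-0.5 0 0 0;-0.5 0 10 0;-0.5 0 25 0;-0.5 0 40 0;-0.5 0 55 0;-0.5 0 67 0;-0.5 0 74 0",
  grip=1,
)

```text
clock: 14.35
position: [0.4808, -0.0637, 0.0359]
tool_rot: [-3.14, -0.0, 1.571]
force: [-0.8, 0.3, -1.1]
grip_width: 0.0856
```

```bash
python3 - <<'E'
from h import *
s=bot.observe();print({k:np.round(s[k],4).tolist() for k in('clock','position','force','grip_width')})
p=bot.grab_frame('scene');cv2.imwrite("pics/s1.png",cv2.resize(p["frame"][150:330,220:460,::-1],None,fx=3,fy=3))
E
```

```text
{'clock': 14.35, 'position': [0.4808, -0.0637, 0.0359], 'force': [-0.7587, 0.3137, -1.0618], 'grip_width': 0.0856}
```

View pics/s1.png

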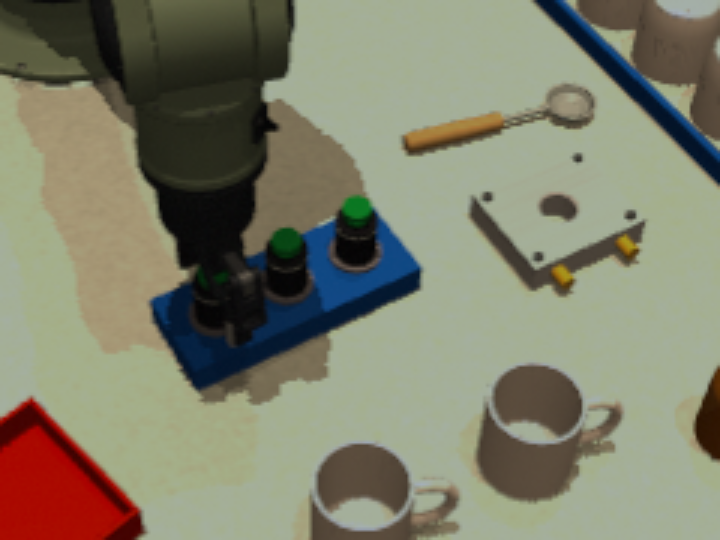

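The picture shows the open fingers straddling the right valve at about (225,290). The other two valves stand upright in the rack. I'll close on it and lift.

Emit:
move_arm(
  moves="0 0 0 0;0 0 0 0;0 0 0 0;0 0 0 0;0 0 0 0;0 0 0 0;0 0 0 0;0 0 -5 0;0 0 -12 0;0 0 -20 0",
  grip=0.1,
  grip_force=50,
)

```text
clock: 15.23
position: [0.4815, -0.0638, 0.0583]
tool_rot: [-3.141, 0.0, 1.571]
force: [-0.9, 0.3, -0.5]
grip_width: 0.035
```

Emit:
move_arm(
  moves="0 0 -20 0;0 0 -50 0;0 0 -80 0;20 2 -85 0;60 6 -85 0;100 10 -85 0;140 15 -85 0;180 20 -85 0;220 26 -85 0;250 32 -85 0",
)

```text
clock: 16.07
position: [0.5132, 0.1901, 0.1436]
tool_rot: [3.141, -0.001, 1.573]
force: [0.3, -0.3, -1.1]
grip_width: 0.035
```

```bash
python3 - <<'E'
from h import *
s=bot.observe();print({k:np.round(s[k],4).tolist() for k in('clock','position','tool_rot','force','grip_width')})
p=bot.grab_frame('scene');cv2.imwrite("pics/s2.png",cv2.resize(p["frame"][100:300,240:480,::-1],None,fx=3,fy=3))
E
```

```text
{'clock': 16.0667, 'position': [0.5132, 0.1901, 0.1436], 'tool_rot': [3.141, -0.0012, 1.573], 'force': [0.293, -0.3294, -1.0937], 'grip_width': 0.035}
```

View pics/s2.png

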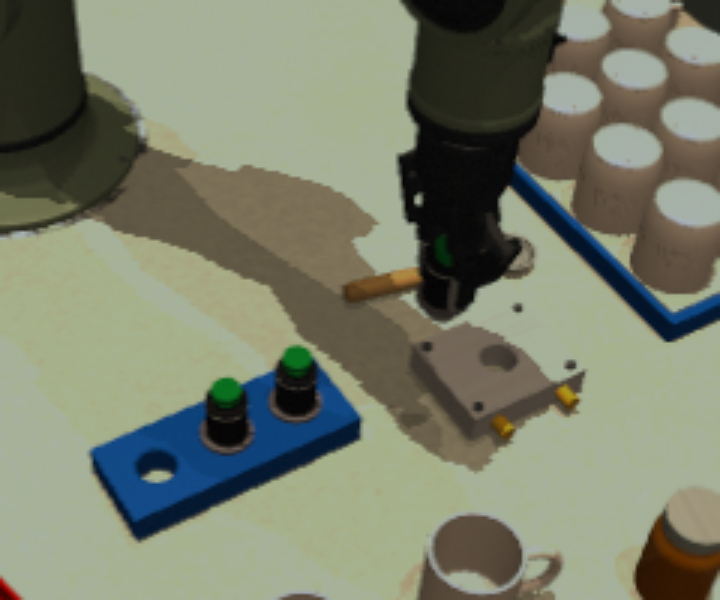

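```bash
python3 - <<'E'
from h import *
p=bot.grab_frame('scene');C=cloud(p);I=p["frame"].astype(int)
d=np.abs(C[...,:2]-np.array((.52,.2585)))
t=(d[...,0]<.056)&(d[...,1]<.066)&(C[...,2]>.025)&(C[...,2]<.036)&(I.max(-1)-I.min(-1)<45)
P=C[t];print(t.sum(),np.percentile(P,[.5,99.5],axis=0).round(4).tolist())
# edges by sub-bands
m=t.astype(np.uint8);cn,h=cv2.findContours(m,cv2.RETR_CCOMP,cv2.CHAIN_APPROX_NONE)
for i,q in enumerate(cn):
    if h[0][i][3]>=0 and cv2.contourArea(q)>60:
        w=np.array([atz(p,a[0],.03)[:2]*1000 for a in q.astype(float)]).astype(np.float32);print("hole",np.round(w.mean(0),1),w.min(0),w.max(0),cv2.fitEllipse(w))
for r in bot.pinpoint(p,"socket")[:2]: print(r["conf"],atz(p,r["at"],.03))
# first top picture
q=bot.grab_frame('top');I0=cv2.imread("pics/top0.png")[...,::-1];g=I0[170:260,160:235].astype(int)
top=((g.max(-1)-g.min(-1)<30)&(g.min(-1)>110)).astype(np.uint8)
cn,h=cv2.findContours(top,cv2.RETR_CCOMP,cv2.CHAIN_APPROX_NONE)
for i,c in enumerate(cn):
    a=cv2.contourArea(c)
    if a>60:
        w=np.array([atz(q,b[0]+[160,170],.03)[:2]*1000 for b in c.astype(float)]).astype(np.float32);print("top",a,h[0][i][3],w.min(0),w.max(0),cv2.minAreaRect(w))
E
```

```text
1238 [[0.4695, 0.1983, 0.0256], [0.5706, 0.3198, 0.0353]]
hole [520.8 258.6] [502.59537 241.74352] [539.4213  276.21912] ((521.0958251953125, 258.237548828125), (34.07905197143555, 34.9961051940918), 72.18289184570312)
0.73 [0.51886281 0.26022659 0.03      ]
top 6586.0 -1 [443.0161  174.87762] [646.3617  343.37494] ((544.6889038085938, 259.12628173828125), (205.83750915527344, 165.44386291503906), 0.8550986051559448)
top 109.0 0 [503.97992 246.61195] [539.8827 279.3548] ((524.6259765625, 265.91119384765625), (23.05549430847168, 37.52092361450195), 52.07395553588867)
top 399.0 0 [463.21902 191.22182] [570.8892 318.868 ] ((488.4787902832031, 232.07249450683594), (83.4548110961914, 157.74913024902344), 40.090553283691406)
top 69.5 0 [569.58215 278.62704] [588.057  301.1067] ((578.8318481445312, 289.8536071777344), (22.613100051879883, 18.288206100463867), 89.33842468261719)
```

The picture shows the firm valve held upright at about (440,285). The socket is at (498,357), and the free rack hole is at (157,467).

Emit:
move_arm(
  moves="35 4 0 0;60 7 0 0;68 7 15 0;68 7 40 0;68 7 60 0;68 7 70 0;68 7 74 0;68 7 74 0;68 7 74 0;68 7 74 0",
)

```text
clock: 17.1
position: [0.5212, 0.2542, 0.0698]
tool_rot: [3.14, -0.001, 1.57]
force: [1.2, 1.0, -0.9]
grip_width: 0.035
```

Emit:
move_arm(
  moves="2 -0.5 0 0;4 -0.7 0 0;4 -0.7 2 0;4 -0.7 5 0;4 -0.7 9 0;4 -0.7 13 0;4 -0.7 16 0;4 -0.7 19 0;4 -0.7 22 0;4 -0.7 22 0",
)

```text
clock: 17.93
position: [0.5196, 0.2582, 0.0459]
tool_rot: [-3.141, 0.0, 1.571]
force: [-0.4, 1.1, -1.4]
grip_width: 0.0349
```

Emit:
move_arm(
  moves="0 0 1 0;0 0 2 0;0 0 3 0;0 0 4 0;0 0 5 0;0 0 6 0;0 0 6.5 0;0 0 7 0;0 0 7.5 0;0 0 7.5 0",
)

```text
clock: 18.77
position: [0.5199, 0.2582, 0.039]
tool_rot: [3.142, 0.0, 1.571]
force: [0.2, 0.9, -0.1]
grip_width: 0.035
```

```bash
python3 - <<'E'
from h import *
s=bot.observe();print({k:np.round(s[k],4).tolist() for k in('clock','position','tool_rot','force','grip_width')})
p=bot.grab_frame('scene');cv2.imwrite("pics/s3.png",cv2.resize(p["frame"][160:280,340:480,::-1],None,fx=5,fy=5))
E
```

```text
{'clock': 18.7667, 'position': [0.5199, 0.2582, 0.039], 'tool_rot': [3.1416, 0.0, 1.5708], 'force': [0.1903, 0.8974, -0.0879], 'grip_width': 0.035}
```

View pics/s3.png

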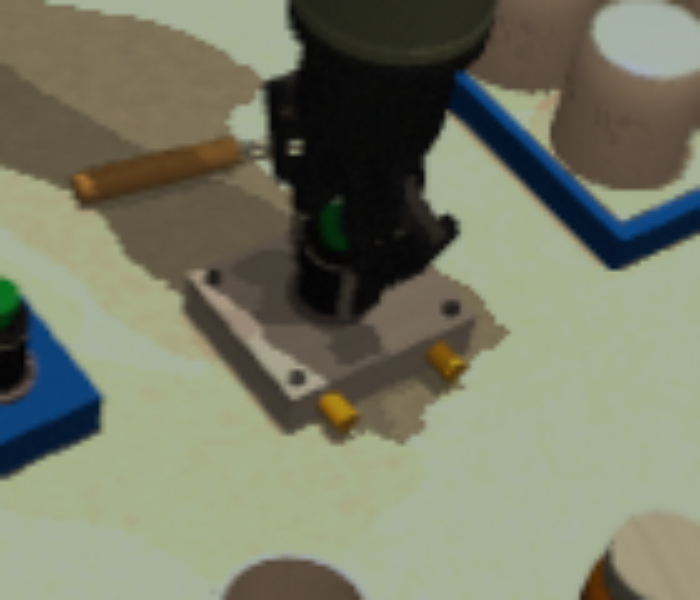

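The valve is in the socket, with its flange almost on the block at about (340,300). I'll push it the last bit until I feel contact.

Emit:
move_arm(
  moves="0 0 0.3 0;0 0 0.6 0;0 0 0.9 0;0 0 1.2 0;0 0 1.5 0;0 0 1.8 0;0 0 1.8 0;0 0 1.8 0;0 0 1.8 0;0 0 1.8 0",
)

```text
clock: 19.65
position: [0.5199, 0.2583, 0.0383]
tool_rot: [3.141, -0.0, 1.571]
force: [-7.9, -2.5, 22.1]
grip_width: 0.0351
```

Emit:
move_arm(
  moves="0 0 -1 0;0 0 -1 0;0 0 -1 0;0 0 -1 0;0 0 -1 0;0 0 -1 0;0 0 -20 0;0 0 -45 0;0 0 -75 0;0 0 -85 0",
  grip=1,
)

```text
clock: 20.48
position: [0.5211, 0.2586, 0.1257]
tool_rot: [3.139, -0.002, 1.57]
force: [0.3, -0.0, 0.3]
grip_width: 0.0857
```

Emit:
move_arm(
  moves="-30 -7 0 0;-65 -14 0 0;-100 -22 0 0;-140 -30 0 0;-175 -38 0 0;-186 -40 0 0;-186 -40 0 0;-186 -40 15 0;-186 -40 15 0;-186 -40 15 0",
)

```text
clock: 21.32
position: [0.4797, 0.0731, 0.1069]
tool_rot: [-3.14, 0.0, 1.572]
force: [-0.2, -0.2, 0.6]
grip_width: 0.0853
```

```bash
python3 - <<'E'
from h import *
s=bot.observe();print({k:np.round(s[k],4).tolist() for k in('clock','position','tool_rot','force','grip_width')})
p=bot.grab_frame('scene');C=cloud(p);cv2.imwrite("pics/s4.png",cv2.resize(p["frame"][150:290,260:460,::-1],None,fx=4,fy=4))
hsv=cv2.cvtColor(p["frame"],cv2.COLOR_RGB2HSV)
m=((hsv[...,0]>40)&(hsv[...,0]<85)&(hsv[...,1]>100)&(hsv[...,2]>30)).astype(np.uint8)
n,l,st,ce=cv2.connectedComponentsWithStats(m)
for i in range(1,n):
    if st[i,4]>25 and 180<ce[i][1]<300: print(ce[i],st[i,4],np.round(np.median(C[l==i],0),4),np.round(atz(p,ce[i],.091),4),np.round(C[l==i][:,2].max(),4))
E
```

```text
{'clock': 21.3167, 'position': [0.4797, 0.0731, 0.1069], 'tool_rot': [-3.1404, 0.0001, 1.5718], 'force': [-0.2392, -0.2034, 0.6147], 'grip_width': 0.0853}
[408.38461538 204.73076923] 78 [0.523  0.2562 0.0901] [0.5237 0.2552 0.091 ] 0.9448
[338.53164557 219.96202532] 79 [0.4827 0.0713 0.0918] [0.4824 0.0707 0.091 ] 0.0948
[315.09090909 230.30681818] 88 [0.4825 0.004  0.0892] [0.4841 0.0031 0.091 ] 0.0934
```

View pics/s4.png

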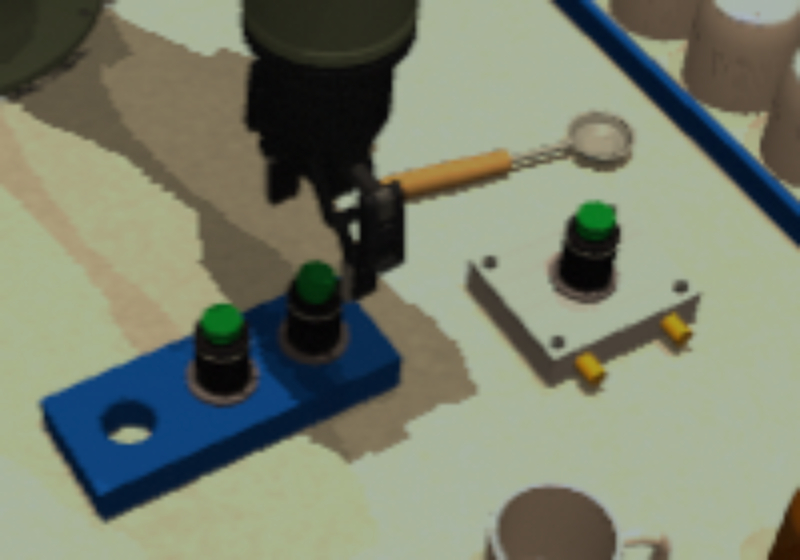

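The firm valve stands upright in the block at (590,250), and its cap height (0.0901) matches what it was in the rack. The open fingers are above the left valve at (315,310).

Emit:
move_arm(
  moves="-0.7 0.5 10 0;-0.7 0.5 25 0;-0.7 0.5 40 0;-0.7 0.5 55 0;-0.7 0.5 64 0;-0.7 0.5 69 0;-0.7 0.5 69 0;-0.7 0.5 69 0;-0.7 0.5 69 0;-0.7 0.5 69 0",
)

```text
clock: 22.2
position: [0.4807, 0.0717, 0.0389]
tool_rot: [3.141, -0.0, 1.571]
force: [0.2, 0.2, -0.7]
grip_width: 0.0853
```

Emit:
move_arm(
  moves="0 0 0 0;0 0 0 0;0 0 0 0;0 0 0 0;0 0 0 0;0 0 0 0;0 0 0 0;0 0 -5 0;0 0 -12 0;0 0 -20 0",
  grip=0.1,
)

```text
clock: 23.03
position: [0.4802, 0.0714, 0.0588]
tool_rot: [-3.141, 0.0, 1.571]
force: [-0.5, -0.5, -1.4]
grip_width: 0.0351
```

Emit:
move_arm(
  moves="0 0 -30 0;0 0 -60 0;-10 2 -85 0;-45 10 -85 0;-80 20 -85 0;-115 30 -85 0;-150 40 -85 0;-185 50 -85 0;-220 60 -85 0;-255 70 -85 0",
)

```text
clock: 23.87
position: [0.5505, -0.1853, 0.1443]
tool_rot: [3.141, 0.0, 1.571]
force: [0.8, 1.0, -0.3]
grip_width: 0.0351
```

Emit:
move_arm(
  moves="-35 8 0 0;-70 16 0 0;-97 22 0 0;-97 22 5 0;-97 22 20 0;-97 22 40 0;-97 22 60 0;-97 22 75 0;-97 22 80 0;-97 22 80 0",
)

```text
clock: 24.7
position: [0.5718, -0.2801, 0.0628]
tool_rot: [-3.14, -0.0, 1.571]
force: [0.6, 1.2, -0.3]
grip_width: 0.0348
```

```bash
python3 - <<'E'
from h import *
s=bot.observe();print({k:np.round(s[k],4).tolist() for k in('clock','position','tool_rot','force','grip_width')})
p=bot.grab_frame('scene');cv2.imwrite("pics/s5.png",cv2.resize(p["frame"][190:370,160:400,::-1],None,fx=3,fy=3))
E
```

```text
{'clock': 24.7, 'position': [0.5718, -0.2801, 0.0628], 'tool_rot': [-3.14, -0.0005, 1.5708], 'force': [0.6482, 1.1889, -0.3474], 'grip_width': 0.0348}
```

View pics/s5.png

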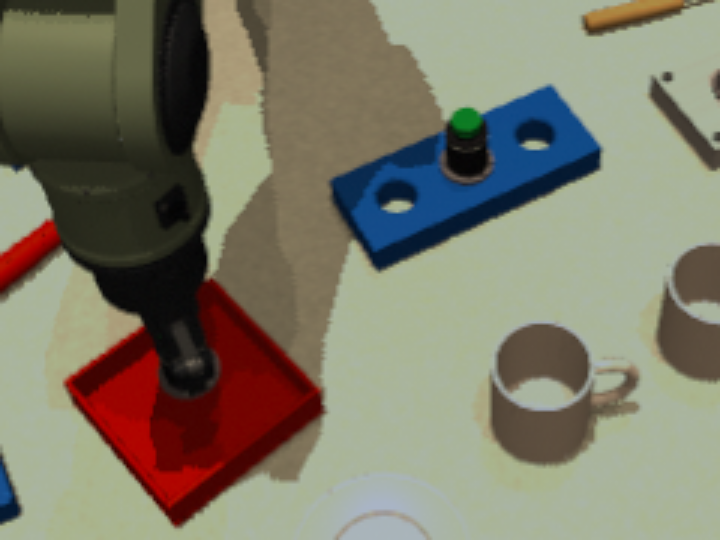

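The weak valve is held above the middle of the red tub at (190,380), and the in-between valve stands in the rack at (467,145). I'll lower the weak one and release it.

Emit:
move_arm(
  moves="0 0 5 0;0 0 11 0;0 0 17 0;0 0 22 0;0 0 26 0;0 0 29 0;0 0 30 0;0 0 30 0;0 0 30 0;0 0 30 0",
)

```text
clock: 25.58
position: [0.5725, -0.2805, 0.0336]
tool_rot: [3.141, 0.0, 1.571]
force: [0.2, 0.6, -1.6]
grip_width: 0.035
```

Emit:
move_arm(
  moves="0 0 0 0;0 0 0 0;0 0 0 0;0 0 0 0;0 0 0 0;0 0 0 0;0 0 -10 0;0 0 -25 0;0 0 -45 0;0 0 -75 0",
  grip=1,
)

```text
clock: 26.42
position: [0.5714, -0.28, 0.1082]
tool_rot: [-3.139, -0.001, 1.571]
force: [-0.1, 0.4, -0.5]
grip_width: 0.0856
```

Emit:
move_arm(
  moves="0 0 -30 0;0 0 -60 0;0 0 -60 0;0 -40 -60 0;0 -80 -60 0;0 -110 -60 0;0 -110 -60 0;0 -110 -60 0;0 -110 -60 0;0 -110 -60 0",
)

```text
clock: 27.25
position: [0.4634, -0.2803, 0.1685]
tool_rot: [3.141, 0.0, 1.572]
force: [-0.4, -0.3, 0.2]
grip_width: 0.085
```

```bash
python3 - <<'E'
from h import *
s=bot.observe();print({k:np.round(s[k],4).tolist() for k in('clock','position','force','grip_width')})
p=bot.grab_frame('scene');C=cloud(p);cv2.imwrite("pics/s6.png",cv2.resize(p["frame"][160:420,140:480,::-1],None,fx=2.3,fy=2.3))
hsv=cv2.cvtColor(p["frame"],cv2.COLOR_RGB2HSV)
m=((hsv[...,0]>40)&(hsv[...,0]<85)&(hsv[...,1]>100)&(hsv[...,2]>30)).astype(np.uint8)
n,l,st,ce=cv2.connectedComponentsWithStats(m)
for i in range(1,n):
    if st[i,4]>25 and 180<ce[i][1]<350: print(ce[i],st[i,4],np.round(np.median(C[l==i],0),4))
E
```

```text
{'clock': 27.25, 'position': [0.4634, -0.2803, 0.1685], 'force': [-0.3891, -0.3313, 0.193], 'grip_width': 0.085}
[408.38461538 204.73076923] 78 [0.5226 0.2563 0.09  ]
[315.         230.51190476] 84 [0.4821 0.0039 0.089 ]
[220.67226891 308.31092437] 119 [ 0.5759 -0.2796  0.0835]
```

View pics/s6.png

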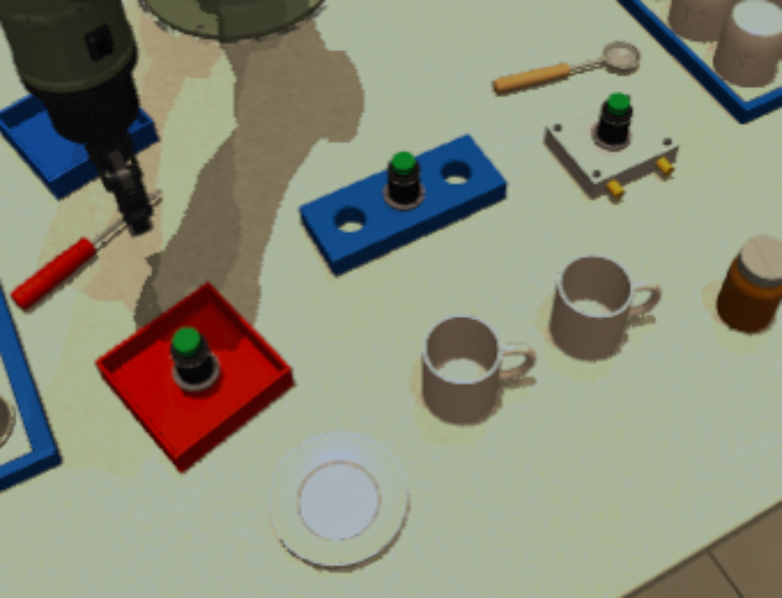

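The weak valve stands in the tub at (190,355), the in-between valve is seated in the rack at (403,180) and the firm valve is home in the block at (613,120). Nothing else has moved and the gripper is clear, so I'm handing in.

```bash
python3 -c "
from h import *
print(bot.job_done())"
```

```text
the job is handed in; nothing more can be done
None
```

The job is done and handed in at about 27 s of the 67 s allowed. No check failed at the end, but the hand-in reports no verdict.

I pressed the caps from left to right:

| Hole | Readings while pressing | Strength |
|---|---|---|
| Left | about 3.2 N at roughly 4–5 mm | weak |
| Centre | 5.8 N at about 3 mm | in between |
| Right | 14.3 N at about 5 mm | firm |

- **Left and centre depth:** I pressed the left cap 0.5 mm further and the centre cap 1.9 mm further, and held each for a moment. I took no force readings at those final depths, so they are worked out from where contact was felt.
- **Firm valve:** it is in the block's socket. I pushed it down until the flange met the block with 22 N, then released it. It stands upright, and its cap is at the same height as it was in the rack.
- **Weak valve:** it stands upright in the middle of the red tub. By the cap height its centre is about 48 mm up, under the 60 mm limit.
- **In-between valve:** it was never lifted and is still seated in the centre hole.

**Position disagreement:** the camera puts the firm valve's cap about 2–3 mm from the centre I measured for the socket. It shows a similar 1–2 mm shift for the valves in the rack, so I put it down to camera error. A seated valve cannot sit more than about 1.5 mm off-centre.

In the last picture the crockery and other things were where they started, and the gripper was touching nothing.

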